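Brush both faces of a box grater

ROBOT

A 6-joint arm with a two-finger parallel gripper is mounted at the origin on the work surface. World frame = base frame: x ahead of the robot, y to its left, z up, the work surface at z = 0. Lengths are in m, angles in degrees, forces in N, time in s.
With the tool pointing down it reaches from about 0.35 to 0.725 m from the base axis. Payload 6 kg.
Tool frame: the origin (TCP) lies on the front face of the gripper's body, between the roots of the fingers; the fingertips stand 73 mm ahead of it and the grasp point (between the pads) lies 54 mm ahead of it; z points along the fingers, y is the direction in which the jaws open and shut (so a half turn about z gives the same grasp; the last joint's range is limited). The gripper opens to 85 mm and grips with 20 to 120 N. Pads are 22 mm wide; open, the fingers measure 114 mm over their backs; the gripper's body (76 mm by 85 mm) begins 54 mm behind the grasp point. The pads swing forward as they close: fully open they stand 13 mm farther back than shut.
Start: joints at [83.635, 2.303, 4.859, 0, -92.561, -19.12], TCP at [0.258, 0.542, 0.304] pointing down, gripper open.
Joint ranges: [-146.85, 146.85], [-73.84, 115.35], [-62.03, 85.46], [-188.31, 113.3], [-161.28, -10.13], [-171.36, 171.36]. Speed limits (degrees/s): [147.25, 147.25, 172.46, 180, 180, 180].

INTERFACE

Orientations are given as [roll, pitch, yaw] about the fixed x, y, z axes, in that order (R = Rz(yaw) Ry(pitch) Rx(roll)).
In Python, from workcell import manip gives the robot as it stands. The module is installed in compiled form; this text tells all that it offers.
- The arm moves only by the tool carry_out, never from a script. Its argument "commands" is a list of rows, each a list of 7 numbers: the turn, a rotation vector about the world's x, y, z in rad, then the shift along the world's x, y, z in m, then the closure, from 0 (fully open) to 1 (shut). In form: [[rx, ry, rz, dx, dy, dz, gripper], ...]. A call has exactly 8 rows; each row is the pose to reach, as a shift and turn from the pose measured when the call began; what a row does not reach only later rows make up. A row lasts 1/8 s, in which the tool goes at most 62.5 mm and 10.7 degrees, less where a joint would pass 70% of its speed; a pose out of reach is approached as far as the arm can. A call with a gripper value outside its range is refused whole. The fingers move at their own pace and stop on an object; "squeeze" is the grip in N (left out, the last holds). Time passes only in rows, so rows that repeat a pose let the fingers close, or fill a call up. It gives the time, the measured TCP pose, the force and the opening at its end, in the units of the state.
- manip.state(): the state, without advancing time (a new reading comes with each control period).
- manip.camera(name): name is "scene" or "top"; returns a dict with "img" (480x640x3 uint8, red, green, blue), "mtx" (3x3 intrinsics, pixels), "extrinsics" (4x4, takes a point from camera to world coordinates). Camera axes: x right, y down, z forward; pixel columns grow to the right and rows downward; lengths in m; the calibration is good to about 2 mm. A picture is of the moment at which its call begins. There is no depth.
- manip.hand_in(): hands the job in, once; it reports no verdict.
The state is a dict: "time": time; "qpos": joint angles; "joint_vel": joint speeds; "joint_efforts": joint torques, N m; "ee_pos": TCP position; "ee_rot": TCP orientation; "ft_force": force on the tool from outside, world axes, zero at the start; "wrist_torque": the same for the moment, N m; "finger_gap": opening from 0.0 (shut) to 1.0 (fully open).
Only numpy, scipy, OpenCV 4.12 (cv2) and the standard library are available. Lean on these libraries where they do the work, as an engineer would, in place of code of your own. Each camera call takes 0.05 s, during which the arm holds its last target. There are 200 camera calls.

TASK

Take the box grater by its handle and brush its coarse-holed broad face on the standing brush: press that face flat and gently against the bristles so that the sprung brush head gives a little, and draw the grater along the brush from its left end to its right end (left and right as seen from the robot). Then turn the grater half round and draw the fine-holed face along the brush in the same way, again from left to right. Finally set the grater down gently, upright in the middle of the ceramic plate, and let go; do not tip it over or disturb the pastry brush or the scraper.

Things in the scene. Friction and masses are not known exactly. Their poses are not given: they have to be found in the camera images.
- grater: Loose stainless box grater, 0.38 kg, upright: box 56 (x) by 90 (y) by 140 mm (z), black block handle on top. Origin: underside centre; z up. +x: broad face with 12 large holes (coarse; at the start it looks roughly away from the robot); -x: face with tiny holes (fine). Handle: upright block, 30 (x) by 44 (y) mm, centred, from the box's top (140 mm) to 185 mm high.
- coarse_face (a point): Centre of the grater's coarse face, 70 mm above its underside, 28 mm from its middle plane.
- fine_face (a point): Centre of the grater's fine face, on the other side, at the same height.
- brush_stand: Fixed bent steel bracket carrying the brush, 210 wide, 140 mm high. Origin: on the work surface, 55 mm behind the bristle face at rest; x away from the robot, the way the head is pressed in; y along the brush to its left end; z up. Its 12 mm high foot starts at x = -0.030, behind the bristle face even when pressed in.
- brush_head (a joint): How far the sprung brush head is pressed in along the stand's +x: 0 at rest, 0.020 at its stop; about 1 N to start it and 0.3 N more per mm. 0.008 to 0.012 is a good press.
- brush_face (a point): Centre of the bristle face, on the moving head: at rest at x = -0.055, z = 0.075 in the stand's frame. The flat bristle face is 176 mm long (along y) and 86 mm high (32 to 118 mm above the work surface) and looks towards the robot.
- plate_in (a point): Centre of the flat inner floor of the loose white ceramic plate (240 mm across, 20 mm high), on the floor's upper surface.
- pastry_brush: Bystander: loose silicone pastry brush with a wooden handle, 190 mm long, lying along its x. Origin about its middle, at its underside.
- scraper: Bystander: loose stainless bench scraper lying flat, blade about 100 by 140 mm, wooden handle along its y, up to 24 mm high. Origin: underside centre.
Mind the look-alikes: they are no part of the job. Leave any red or yellow look-alike of the grater alone. Leave any red look-alike of the part that bears plate_in alone.

How it is judged (in metres and radians):
On the way, in this order (a step that is already met when the one before it is completed fails the run):
1. the coarse face presses the brush in with the grater towards the left end (over 25 mm left of the middle) of the brush (value of joint brush_head above 0.004 m and contact force between grater and brush_stand above 0.5 N and angle between the x axis of grater and the x axis of brush_stand, either way round below 0.2 rad and x of coarse_face in the frame of brush_stand above -0.065 m and angle between grater's own z axis and vertical below 0.25 rad and y of grater in the frame of brush_stand above 0.025 m), for 0.05 s.
2. the coarse face presses the brush in with the grater at the middle (within 15 mm) of the brush (value of joint brush_head above 0.004 m and contact force between grater and brush_stand above 0.5 N and angle between the x axis of grater and the x axis of brush_stand, either way round below 0.2 rad and x of coarse_face in the frame of brush_stand above -0.065 m and angle between grater's own z axis and vertical below 0.25 rad and y of grater in the frame of brush_stand between -0.015 and 0.015 m), for 0.05 s.
3. the coarse face presses the brush in with the grater towards the right end (over 25 mm right of the middle) of the brush (value of joint brush_head above 0.004 m and contact force between grater and brush_stand above 0.5 N and angle between the x axis of grater and the x axis of brush_stand, either way round below 0.2 rad and x of coarse_face in the frame of brush_stand above -0.065 m and angle between grater's own z axis and vertical below 0.25 rad and y of grater in the frame of brush_stand below -0.025 m), for 0.05 s.
4. the fine face presses the brush in with the grater towards the left end (over 25 mm left of the middle) of the brush (value of joint brush_head above 0.004 m and contact force between grater and brush_stand above 0.5 N and angle between the x axis of grater and the x axis of brush_stand, either way round below 0.2 rad and x of fine_face in the frame of brush_stand above -0.065 m and angle between grater's own z axis and vertical below 0.25 rad and y of grater in the frame of brush_stand above 0.025 m), for 0.05 s.
5. the fine face presses the brush in with the grater at the middle (within 15 mm) of the brush (value of joint brush_head above 0.004 m and contact force between grater and brush_stand above 0.5 N and angle between the x axis of grater and the x axis of brush_stand, either way round below 0.2 rad and x of fine_face in the frame of brush_stand above -0.065 m and angle between grater's own z axis and vertical below 0.25 rad and y of grater in the frame of brush_stand between -0.015 and 0.015 m), for 0.05 s.
6. the fine face presses the brush in with the grater towards the right end (over 25 mm right of the middle) of the brush (value of joint brush_head above 0.004 m and contact force between grater and brush_stand above 0.5 N and angle between the x axis of grater and the x axis of brush_stand, either way round below 0.2 rad and x of fine_face in the frame of brush_stand above -0.065 m and angle between grater's own z axis and vertical below 0.25 rad and y of grater in the frame of brush_stand below -0.025 m), for 0.05 s.
At the end, for the whole second after the job is handed in: The grater stands upright (within 0.08 rad) and still on the flat floor of the plate, its middle within 30 mm of the plate's middle and its underside within -4 to +6 mm of the plate's floor, let go; the brush head is back out (less than 3 mm in) (horizontal distance between grater and plate_in below 0.03 m and z of grater in the frame of plate_in between -0.004 and 0.006 m and angle between grater's own z axis and vertical below 0.08 rad and linear speed of grater below 0.02 m/s and angular speed of grater below 0.1 rad/s and value of joint brush_head below 0.003 m); the robot touches nothing.
It fails at once if the grater is tipped by more than 0.5 rad (angle between grater's own z axis and vertical above 0.5 rad).
It fails at once if the grater is rammed into the brush stand (over 40 N) (contact force between grater and brush_stand above 40 N).
It fails at once if the grater is dropped (moves faster than 0.3 m/s while not held) (contact force between grater and the fingers below 0.1 N and linear speed of grater above 0.3 m/s).
It fails at once if the pastry brush is moved by more than 30 mm (distance of pastry_brush from where it was at the start of the episode above 0.03 m).
It fails at once if the scraper is moved by more than 30 mm (distance of scraper from where it was at the start of the episode above 0.03 m).
It also fails if it takes over 58 s, if anything falls off the work surface, if the arm or the gripper's body presses on something with over 40 N, if the wrist force passes 120 N, or if a joint passes its speed limit or range.

## Working session

There is one attempt and no reset: what is moved stays moved. The work goes in short steps, Python scripts to look and compute and a tool call to move; the robot and the scene stay as the last step left them, time stands still between calls to the robot, and variables do not carry over. Pictures are saved under pics/ and viewed, about 8 in all and at most 12, crops included, and the job is handed in when it is done.

Besides the shell and the picture viewer there is one more tool, called as a command line: name --pt "numbers of a row" for each row, then --argument value for the rest. carry_out: Moves the arm, as the interface text tells. Its arguments: {"type":"object","properties":{"commands":{"type":"array","items":{"type":"array","items":{"type":"number"}}},"squeeze":{"type":"number"}},"required":["commands"]}

```bash
mkdir -p pics; cat > h.py <<'E'
import numpy as np, cv2
from workcell import manip
def cam(n): 
    c=manip.camera(n); return c['img'],np.array(c['mtx']),np.array(c['extrinsics'])
def ray(c,uv,z):
    _,K,E=c; d=E[:3,:3]@np.linalg.solve(K,[uv[0],uv[1],1.]); o=E[:3,3]
    return o+d*(z-o[2])/d[2]
def proj(c,p):
    _,K,E=c; q=K@(E[:3,:3].T@(np.array(p)-E[:3,3])); return q[:2]/q[2]
def save(c,n,crop=None,s=1):
    im=c[0]
    if crop: im=im[crop[1]:crop[3],crop[0]:crop[2]]
    cv2.imwrite('pics/'+n,cv2.resize(im[:,:,::-1],None,fx=s,fy=s))
E
python3 - <<'E'
from h import *
import pickle
d={n:cam(n) for n in('scene','top')}
pickle.dump(d,open('d0.pkl','wb'))
for n in d: save(d[n],n+'0.png'); print(n,d[n][1].round(1).tolist(),d[n][2].round(3).tolist())
print(manip.state())
E
```

```text
scene [[594.9, 0.0, 323.8], [0.0, 594.9, 235.1], [0.0, 0.0, 1.0]] [[-0.853, 0.426, -0.303, 0.866], [0.522, 0.676, -0.52, 0.674], [-0.017, -0.601, -0.799, 1.17], [0.0, 0.0, 0.0, 1.0]]
top [[621.2, 0.0, 315.2], [0.0, 621.2, 235.6], [0.0, 0.0, 1.0]] [[0.027, -0.995, 0.096, 0.31], [-1.0, -0.026, 0.005, -0.057], [-0.003, -0.096, -0.995, 1.496], [0.0, 0.0, 0.0, 1.0]]
{'time': 0.1, 'qpos': array([ 8.36355931e+01,  2.33735506e+00,  4.80776917e+00, -2.29210538e-02,
       -9.25609267e+01, -1.91186486e+01]), 'joint_vel': array([-0.08669385, -0.13915162,  0.14820088, -0.00616742, -0.1020226 ,
        0.02045082]), 'joint_efforts': array([-5.40430454e-03, -3.69347942e+01,  3.48280835e+01,  6.95191652e+00,
       -4.55603804e-03, -5.54035751e-08]), 'ee_pos': array([0.25800705, 0.54150379, 0.30295639]), 'ee_rot': array([ 1.79906980e+02, -8.00842987e-03, -2.54820429e+01]), 'ft_force': array([0.25497168, 0.89587008, 0.249881  ]), 'wrist_torque': array([ 0.01001528, -0.04856458,  0.01294667]), 'finger_gap': 0.9981559355453582}
```

View pics/scene0.png

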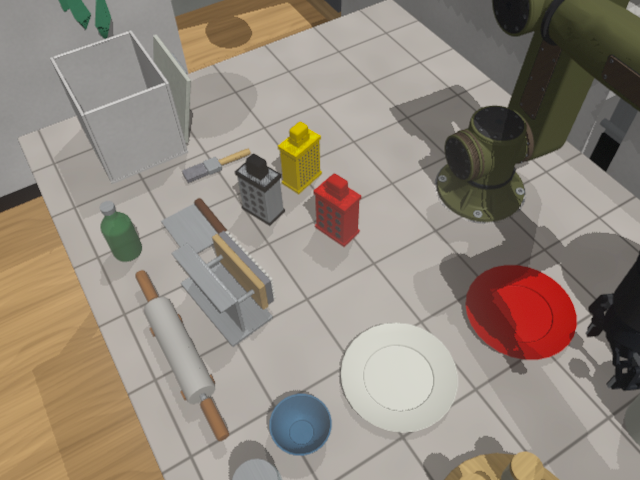

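View pics/top0.png

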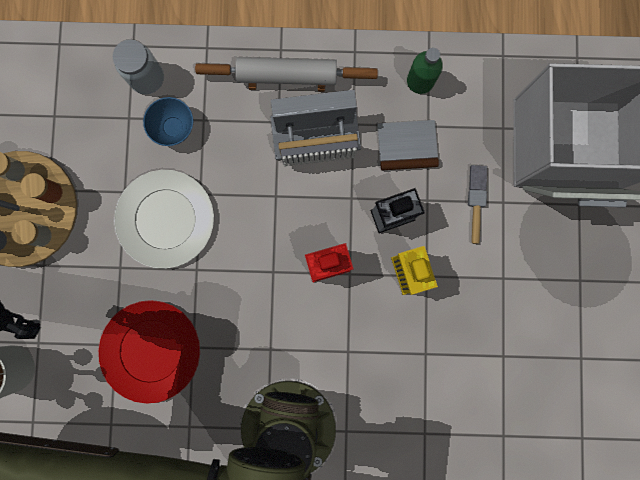

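The scene view shows the steel grater at about (260,190), the brush stand at (225,285) and the white plate at (400,377). In the top view they are at (400,208), (318,140) and (165,218). The red and yellow graters stand near the steel one. I'll crop both views for exact corners.

```bash
python3 - <<'E'
from h import *
import pickle
d=pickle.load(open('d0.pkl','rb'))
a=d['top'][0][80:250,250:450]; b=d['scene'][0][140:350,150:350]
A=cv2.resize(a,(800,680),interpolation=cv2.INTER_CUBIC);
cv2.imwrite('pics/t1.png',cv2.resize(a,(700,595),interpolation=cv2.INTER_CUBIC)[:,:,::-1])  # 3.5x from (250,80)
cv2.imwrite('pics/s1.png',cv2.resize(b,(570,599),interpolation=cv2.INTER_CUBIC)[:,:,::-1])  # 2.85x from (150,140)
# plate: white mask; near inner rim
for n in d:
    im=d[n][0]; hsv=cv2.cvtColor(im,cv2.COLOR_RGB2HSV)
    m=((hsv[...,1]<18)&(hsv[...,2]>195)).astype('uint8')
    cs,_=cv2.findContours(m,cv2.RETR_EXTERNAL,cv2.CHAIN_APPROX_NONE)
    for c in sorted(cs,key=cv2.contourArea)[-3:]:
        if len(c)>20:
            e=cv2.fitEllipse(cv2.convexHull(c)); print(n,e, ray(d[n],e[0],.02).round(4),ray(d[n],e[0],.008).round(4))
    m=((hsv[...,2]<45)).astype('uint8')
    cs,_=cv2.findContours(m,cv2.RETR_EXTERNAL,cv2.CHAIN_APPROX_NONE)
    for c in cs:
        (u,v),s,an=cv2.minAreaRect(c)
        if cv2.contourArea(c)>60: print('dark',n,u,v,s,an)
E
```

```text
Traceback (most recent call last):
cv2.error: OpenCV(4.12.0) /io/opencv/modules/imgproc/src/shapedescr.cpp:361: error: (-201:Incorrect size of input array) There should be at least 5 points to fit the ellipse in function 'fitEllipseNoDirect'
```

View pics/t1.png

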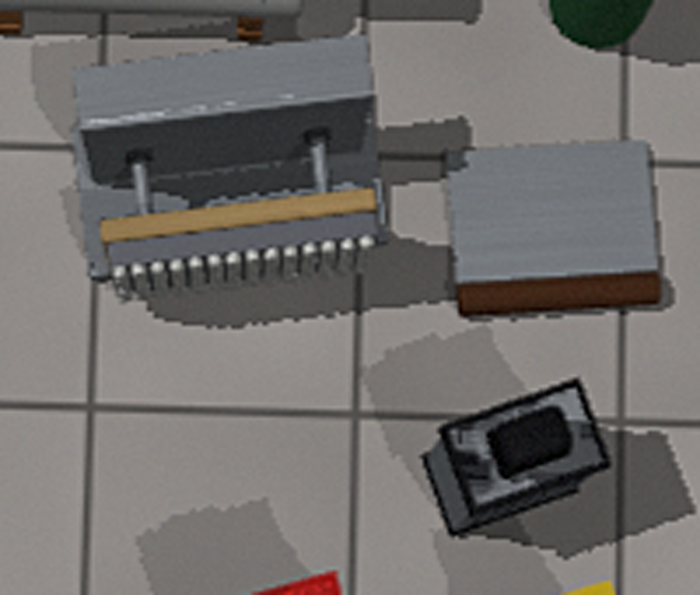

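View pics/s1.png

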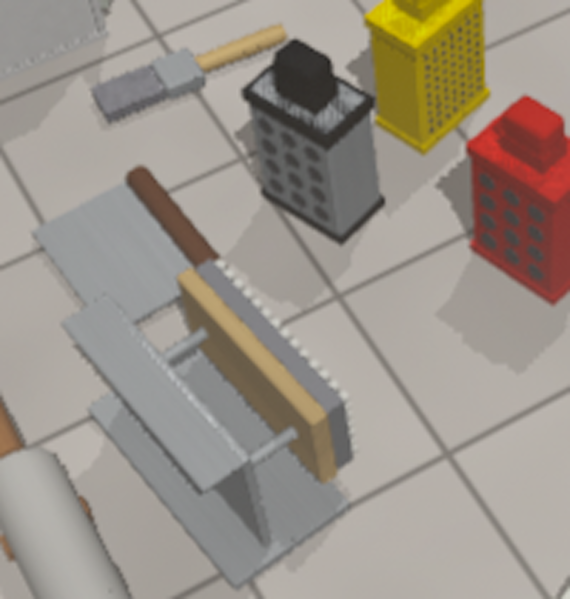

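```bash
python3 - <<'E'
from h import *
import pickle
d=pickle.load(open('d0.pkl','rb'))
T=lambda u,v:(u/3.5+250,v/3.5+80)
S=lambda u,v:(u/2.85+150,v/2.85+140)
def show(n,f,pts,z):
    P=np.array([ray(d[n],f(*p),z)[:2] for p in pts]); 
    dd=np.roll(P,-1,0)-P
    print(n,z,'mean',P.mean(0).round(4),'len',np.linalg.norm(dd,axis=1).round(3),'dir',np.degrees(np.arctan2(dd[:,1],dd[:,0])).round(1)); print(P.round(4).tolist())
print('rim');show('top',T,[(440,430),(578,380),(608,466),(472,516)],.14)
show('scene',S,[(245,92),(287,60),(374,100),(332,144)],.14)
print('bristle');show('top',T,[(119,271),(370,241)],.116)
show('scene',S,[(218,264),(349,402)],.118)
print('stand top');show('top',T,[(82,128),(374,95)],.14);show('scene',S,[(103,294),(247,460)],.14)
print('foot');show('top',T,[(95,277),(382,238)],.012);show('scene',S,[(348,503)],.012)
print('scraper');show('top',T,[(458,313),(660,300)],.012)
for n in d:
    hsv=cv2.cvtColor(d[n][0],cv2.COLOR_RGB2HSV)
    m=((hsv[...,1]<25)&(hsv[...,2]>200)).astype('uint8')
    cs,_=cv2.findContours(m,cv2.RETR_EXTERNAL,cv2.CHAIN_APPROX_NONE)
    for c in cs:
        if cv2.contourArea(c)>800:
            e=cv2.fitEllipse(cv2.convexHull(c)); print(n,np.array(e[0]).round(1),e[1],ray(d[n],e[0],.02).round(4),ray(d[n],e[0],.008).round(4))
E
```

```text
rim
top 0.14 mean [ 0.5069 -0.2341] len [0.093 0.058 0.091 0.058] dir [ -68.5 -160.3  111.7   21.3]
[[0.5169, -0.1808], [0.551, -0.2673], [0.4968, -0.2867], [0.463, -0.2018]]
scene 0.14 mean [ 0.5129 -0.2297] len [0.048 0.089 0.057 0.095] dir [-163.2  116.7   24.7  -69.1]
[[0.5545, -0.2648], [0.5082, -0.2788], [0.4684, -0.1996], [0.5205, -0.1757]]
bristle
top 0.116 mean [ 0.6307 -0.0549] len [0.163 0.163] dir [-81.6  98.4]
[[0.6187, 0.0259], [0.6427, -0.1356]]
scene 0.118 mean [ 0.6345 -0.0482] len [0.169 0.169] dir [ 98.8 -81.2]
[[0.6475, -0.1316], [0.6216, 0.0352]]
stand top
top 0.14 mean [ 0.7188 -0.0419] len [0.188 0.188] dir [-81.9  98.1]
[[0.7055, 0.051], [0.732, -0.1349]]
scene 0.14 mean [ 0.7246 -0.0413] len [0.19 0.19] dir [ 98.4 -81.6]
[[0.7384, -0.1355], [0.7107, 0.0529]]
foot
top 0.012 mean [ 0.6537 -0.0506] len [0.201 0.201] dir [-80.6  99.4]
[[0.6373, 0.0486], [0.6701, -0.1499]]
scene 0.012 mean [0.642  0.0521] len [0.] dir [0.]
[[0.642, 0.0521]]
scraper
top 0.012 mean [ 0.6249 -0.2734] len [0.14 0.14] dir [-84.8  95.2]
[[0.6185, -0.2036], [0.6313, -0.3433]]
scene [393.  369.6] (93.03372192382812, 107.01302337646484) [0.4911 0.2983 0.02  ] [0.4872 0.2944 0.008 ]
```

carry_out --pt "0 0 -0.146 0.0156 -0.0484 0 0" --pt "0 0 -0.291 0.0312 -0.0968 0 0" --pt "0 0 -0.437 0.047 -0.145 0 0" --pt "0 0 -0.582 0.0625 -0.1935 0 0" --pt "0 0 -0.728 0.078 -0.242 0 0" --pt "0 0 -0.874 0.094 -0.29 0 0" --pt "0 0 -1.019 0.109 -0.339 0 0" --pt "0 0 -1.165 0.125 -0.387 0 0"

```text
time: 1.1
ee_pos: [0.383, 0.1529, 0.3028]
ee_rot: [179.9, 0.0, -92.5]
ft_force: [1.0, 0.8, 0.3]
finger_gap: 0.999
```

```bash
python3 - <<'E'
from h import *
import pickle
s=manip.state(); print(s['ee_pos'].round(4),s['ee_rot'].round(2),s['qpos'].round(1))
d=pickle.load(open('d0.pkl','rb'))
for n,c0 in (('top',(165,218)),('scene',(400,377))):
    hsv=cv2.cvtColor(d[n][0],cv2.COLOR_RGB2HSV)
    print(hsv[c0[1],c0[0]], hsv[c0[1]-60,c0[0]-40])
    m=(hsv[...,1]<30)&(hsv[...,2]>hsv[c0[1],c0[0],2]-25); m=m.astype('uint8')
    cs,_=cv2.findContours(m,cv2.RETR_EXTERNAL,cv2.CHAIN_APPROX_NONE)
    for c in cs:
        if cv2.contourArea(c)>800:
            e=cv2.fitEllipse(cv2.convexHull(c)); print(n,np.array(e[0]).round(1),np.array(e[1]).round(1),ray(d[n],e[0],.02).round(4),ray(d[n],e[0],.008).round(4))
E
```

```text
[0.383  0.1529 0.3028] [ 1.7991e+02  2.0000e-02 -9.2470e+01] [ 50.2 -27.4 -20.3  -0.1 -97.2 -52.6]
[ 41  11 193] [ 10  13 120]
top [165. 218.] [95.6 98.6] [0.4853 0.312  0.02  ] [0.4867 0.315  0.008 ]
[ 33  12 215] [ 18  17 184]
scene [399.3 376.7] [107.2 117.9] [0.4893 0.318  0.02  ] [0.4853 0.3143 0.008 ]
```

carry_out --pt "0 0 -0.144 0.0156 -0.0484 0 0" --pt "0 0 -0.288 0.0312 -0.0968 0 0" --pt "0 0 -0.432 0.047 -0.145 0 0" --pt "0 0 -0.576 0.0625 -0.1935 0 0" --pt "0 0 -0.72 0.078 -0.242 0 0" --pt "0 0 -0.864 0.094 -0.29 0 0" --pt "0 0 -1.008 0.109 -0.339 0 0" --pt "0 0 -1.152 0.125 -0.386 -0.01 0"

```text
time: 2.1
ee_pos: [0.5084, -0.235, 0.2932]
ee_rot: [179.9, 0.1, -158.8]
ft_force: [0.3, 0.6, -0.1]
finger_gap: 1.0
```

```bash
python3 - <<'E'
from h import *
s=manip.state(); print(s['ee_pos'].round(4),s['ee_rot'].round(2),s['qpos'].round(1))
c=cam('scene'); save(c,'s2.png',(180,60,380,260),3)
print(proj(c,(.508,-.233,.185)))
E
```

```text
[ 0.5084 -0.235   0.2932] [ 1.7994e+02  7.0000e-02 -1.5877e+02] [ -4.3  -3.8  -2.3  -0.1 -91.5 -64.5]
[257.66078096 159.48183446]
```

View pics/s2.png

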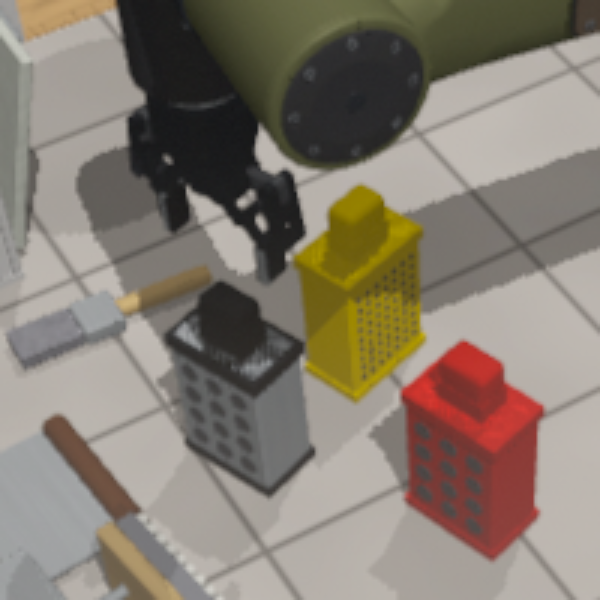

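The picture shows the fingers straddling the handle, whose top is at crop (230,295), within a pixel or two of my predicted point. I'll descend and grip.

carry_out --pt "0 0 0 0 0.002 -0.02 0" --pt "0 0 0 0 0.002 -0.04 0" --pt "0 0 0 0 0.002 -0.06 0" --pt "0 0 0 0 0.002 -0.07 0" --pt "0 0 0 0 0.002 -0.075 0" --pt "0 0 0 0 0.002 -0.075 0.3" --pt "0 0 0 0 0.002 -0.075 0.6" --pt "0 0 0 0 0.002 -0.075 1" --squeeze 110

```text
time: 3.15
ee_pos: [0.5089, -0.2368, 0.2155]
ee_rot: [179.9, -0.1, -159.3]
ft_force: [-0.4, -0.5, 2.4]
finger_gap: 0.505
```

carry_out --pt "0 0 0 0 0 0 1" --pt "0 0 0 0 0 0 1" --pt "0 0 0 0 0 0 1" --pt "0 0 0 0 0 0.005 1" --pt "0 0 0 0 0 0.015 1" --pt "0 0 0 0 0 0.03 1" --pt "0 0 0 0 0 0.045 1" --pt "0 0 0 0 0 0.05 1"

```text
time: 4.15
ee_pos: [0.5093, -0.237, 0.2676]
ee_rot: [-180.0, -0.0, -159.3]
ft_force: [0.4, -0.0, -2.3]
finger_gap: 0.496
```

```bash
python3 - <<'E'
from h import *
s=manip.state(); print(s['ee_pos'].round(4),s['ee_rot'].round(2),s['qpos'].round(1),s['ft_force'],s['wrist_torque'],s['finger_gap'])
c=cam('scene'); save(c,'s3.png',(180,60,380,260),3)
E
```

```text
[ 0.5093 -0.237   0.2676] [-1.7999e+02 -1.0000e-02 -1.5927e+02] [ -4.5  -3.6  -4.8   0.  -88.8 -64.8] [ 0.4344087  -0.00314741 -2.34683809] [-0.02661265  0.04011066  0.02091682] 0.49627697025368667
```

View pics/s3.png

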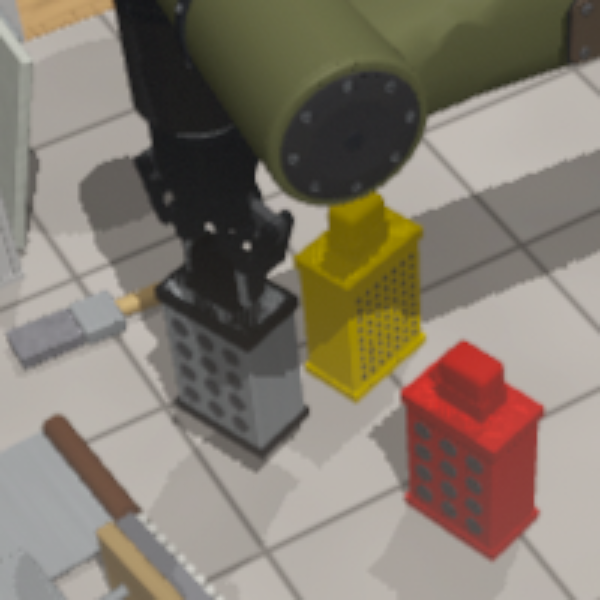

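carry_out --pt "0 0 -0.02 0.015 0.02 0 1" --pt "0 0 -0.05 0.03 0.05 0 1" --pt "0 0 -0.08 0.04 0.085 0 1" --pt "0 0 -0.12 0.048 0.12 0 1" --pt "0 0 -0.16 0.052 0.155 -0.005 1" --pt "0 0 -0.2 0.055 0.19 -0.015 1" --pt "0 0 -0.213 0.057 0.215 -0.025 1" --pt "0 0 -0.213 0.057 0.221 -0.032 1"

```text
time: 5.2
ee_pos: [0.5661, -0.0146, 0.2343]
ee_rot: [180.0, -0.1, -171.4]
ft_force: [-0.2, -0.7, -3.2]
finger_gap: 0.499
```

```bash
python3 - <<'E'
from h import *
s=manip.state(); print(s['ee_pos'].round(4),s['ee_rot'].round(2),s['qpos'].round(1),s['ft_force'])
c=cam('top'); save(c,'t4.png',(250,70,410,230),3.7)
E
```

```text
[ 0.5661 -0.0146  0.2343] [ 1.7998e+02 -1.1000e-01 -1.7137e+02] [  18.8   -2.6   -7.2   -0.   -85.4 -100.2] [-0.20216938 -0.66929756 -3.24144142]
```

View pics/t4.png

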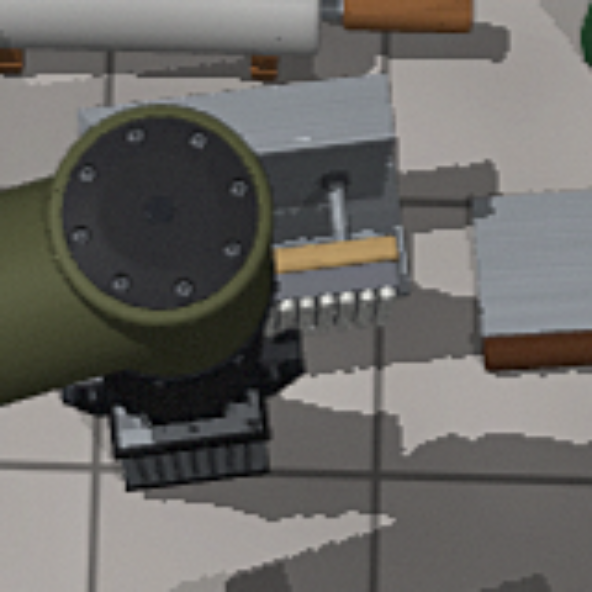

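The grater is held upright with its face parallel to the brush and a gap in front of the bristles. Next is a slow advance until the force shows contact.

carry_out --pt "0 0 0 0.006 0.001 0 1" --pt "0 0 0 0.012 0.002 0 1" --pt "0 0 0 0.017 0.0026 0 1" --pt "0 0 0 0.021 0.0032 0 1" --pt "0 0 0 0.024 0.0036 0 1" --pt "0 0 0 0.027 0.004 0 1" --pt "0 0 0 0.03 0.0045 0 1" --pt "0 0 0 0.032 0.0048 0 1"

```text
time: 6.25
ee_pos: [0.5977, -0.0101, 0.2335]
ee_rot: [180.0, -0.2, -171.4]
ft_force: [-2.4, -0.5, -1.1]
finger_gap: 0.501
```

carry_out --pt "0 0 0 0.001 0 0 1" --pt "0 0 0 0.002 0 0 1" --pt "0 0 0 0.003 0 0 1" --pt "0 0 0 0.004 0 0 1" --pt "0 0 0 0.004 0 0 1" --pt "0 0 0 0.004 0 0 1" --pt "0 0 0 0.004 0 0 1" --pt "0 0 0 0.004 0 0 1"

```text
time: 7.25
ee_pos: [0.6016, -0.01, 0.2333]
ee_rot: [180.0, -0.2, -171.4]
ft_force: [-3.9, 1.6, -2.5]
finger_gap: 0.502
```

```bash
python3 - <<'E'
from h import *
f=[]
for i in range(8):
    c=cam('scene'); s=manip.state(); f.append(np.r_[s['ft_force'],s['wrist_torque']])
print(np.mean(f,0).round(2),np.std(f,0).round(2)); print(s['ee_pos'].round(4))
save(c,'s5.png',(160,180,310,350),3.5)
E
```

```text
[-4.11  1.93 -3.5   0.65  1.5  -0.08] [0.19 0.52 0.37 0.03 0.02 0.03]
[ 0.6017 -0.01    0.2333]
```

View pics/s5.png

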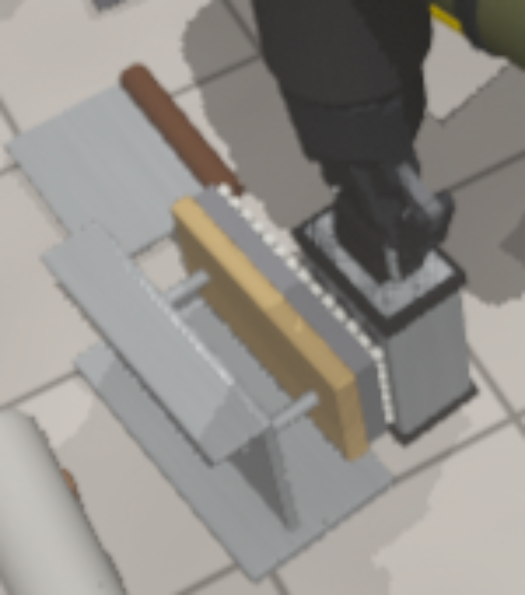

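The coarse face is flat on the bristles, and both the force (about 3.8 N) and the shift of the wooden back indicate about 8 mm of press. I'll draw it to the right.

carry_out --pt "0 0 0 0.0009 -0.006 0 1" --pt "0 0 0 0.0018 -0.012 0 1" --pt "0 0 0 0.0027 -0.018 0 1" --pt "0 0 0 0.0036 -0.024 0 1" --pt "0 0 0 0.0045 -0.03 0 1" --pt "0 0 0 0.0054 -0.036 0 1" --pt "0 0 0 0.0063 -0.042 0 1" --pt "0 0 0 0.0072 -0.048 0 1"

```text
time: 8.65
ee_pos: [0.6089, -0.0584, 0.2333]
ee_rot: [180.0, -0.2, -171.4]
ft_force: [-3.8, 1.7, -3.0]
finger_gap: 0.5
```

carry_out --pt "0 0 0 0.0009 -0.006 0 1" --pt "0 0 0 0.0018 -0.012 0 1" --pt "0 0 0 0.0027 -0.018 0 1" --pt "0 0 0 0.0036 -0.024 0 1" --pt "0 0 0 0.0045 -0.03 0 1" --pt "0 0 0 0.0054 -0.036 0 1" --pt "0 0 0 0.0063 -0.042 0 1" --pt "0 0 0 0.0072 -0.048 0 1"

```text
time: 9.65
ee_pos: [0.6162, -0.1069, 0.2333]
ee_rot: [180.0, -0.2, -171.4]
ft_force: [-3.6, 2.0, -2.9]
finger_gap: 0.501
```

```bash
python3 - <<'E'
from h import *
f=[]
for i in range(6):
    c=cam('scene'); s=manip.state(); f.append(np.r_[s['ft_force'],s['wrist_torque']])
print(np.mean(f,0).round(2)); p=s['ee_pos'];print(p.round(4),s['ee_rot'].round(2))
save(c,'s6.png',(160,180,310,350),3.5)
E
```

```text
[-3.27 -1.57 -3.81 -0.68  1.24 -0.15]
[ 0.6161 -0.1071  0.2334] [-179.96   -0.25 -171.42]
```

View pics/s6.png

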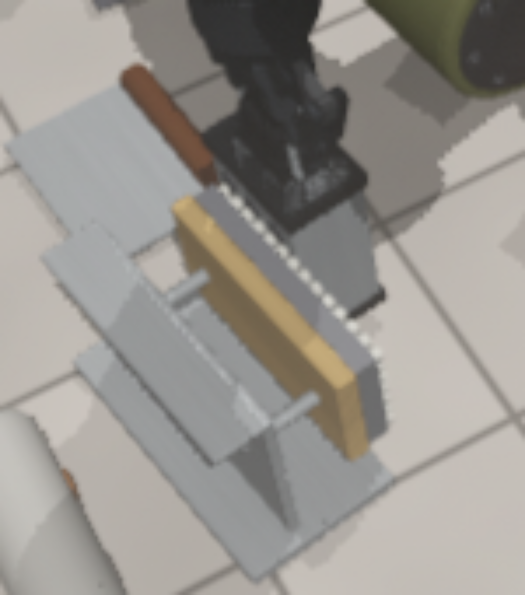

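The head is still pressed by the same amount, and the grater has reached about 50 mm right of the middle. Now back off and turn it half round.

carry_out --pt "0 0 0 -0.01 -0.0015 0 1" --pt "0 0 0 -0.025 -0.0037 0 1" --pt "0 0 0 -0.045 -0.0067 0 1" --pt "0 0 0.08 -0.06 -0.009 0 1" --pt "0 0 0.24 -0.06 -0.009 0 1" --pt "0 0 0.41 -0.06 -0.0 0 1" --pt "0 0 0.58 -0.06 0.01 0 1" --pt "0 0 0.75 -0.06 0.02 0 1"

```text
time: 10.95
ee_pos: [0.5563, -0.0864, 0.2343]
ee_rot: [-179.8, -0.1, -128.1]
ft_force: [-0.6, -0.9, -3.4]
finger_gap: 0.504
```

carry_out --pt "0 0 0.17 0 0.01 0 1" --pt "0 0 0.34 0 0.02 0 1" --pt "0 0 0.51 0 0.03 0 1" --pt "0 0 0.68 0 0.04 0 1" --pt "0 0 0.85 0 0.05 0 1" --pt "0 0 1.02 0 0.06 0 1" --pt "0 0 1.19 0 0.07 0 1" --pt "0 0 1.34 0 0.08 0 1"

```text
time: 11.95
ee_pos: [0.5566, -0.0056, 0.2352]
ee_rot: [-179.6, -0.1, -51.0]
ft_force: [-0.0, 0.1, -3.1]
finger_gap: 0.502
```

carry_out --pt "0 0 0.17 0 -0.002 0 1" --pt "0 0 0.34 0 -0.004 0 1" --pt "0 0 0.51 0 -0.006 0 1" --pt "0 0 0.68 0 -0.008 0 1" --pt "0 0 0.85 0 -0.009 0 1" --pt "0 0 1.0 0.003 -0.009 -0.001 1" --pt "0 0 1.038 0.006 -0.009 -0.001 1" --pt "0 0 1.038 0.009 -0.009 -0.001 1"

```text
time: 12.95
ee_pos: [0.5659, -0.0142, 0.235]
ee_rot: [-179.6, -0.3, 8.5]
ft_force: [-0.6, -0.2, -2.2]
finger_gap: 0.505
```

```bash
python3 - <<'E'
from h import *
f=[]
for i in range(4):
    c=cam('scene'); s=manip.state(); f.append(np.r_[s['ft_force'],s['wrist_torque']])
print(np.mean(f,0).round(2)); print(s['ee_pos'].round(4),s['ee_rot'].round(2),s['qpos'].round(1))
save(c,'s7.png',(160,160,330,330),3.5)
E
```

```text
[-0.27  0.08 -2.65 -0.02 -0.01 -0.03]
[ 0.5656 -0.0144  0.2345] [-179.62   -0.2     8.48] [ 18.7  -2.8  -7.3  -0.3 -85.2  79.8]
```

View pics/s7.png

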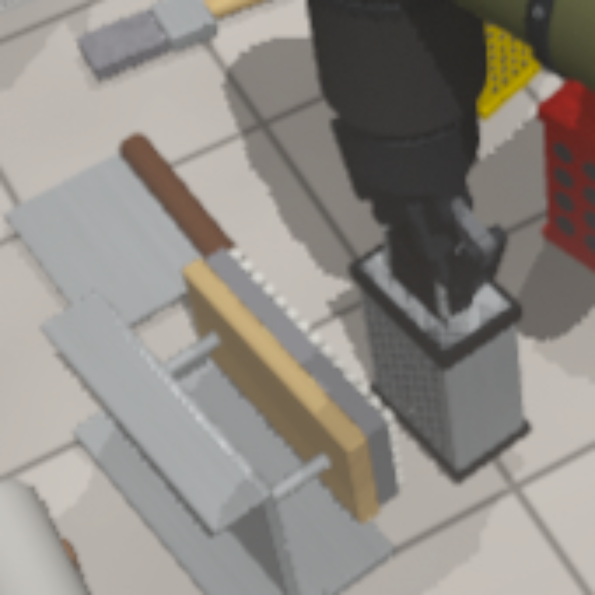

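The fine holes now face the brush and the grater is upright. I'll make the same approach and stroke.

carry_out --pt "0 0 0 0.006 0.001 0 1" --pt "0 0 0 0.012 0.002 0 1" --pt "0 0 0 0.017 0.0026 0 1" --pt "0 0 0 0.021 0.0032 0 1" --pt "0 0 0 0.024 0.0036 0 1" --pt "0 0 0 0.027 0.004 0 1" --pt "0 0 0 0.03 0.0045 0 1" --pt "0 0 0 0.032 0.0048 0 1"

```text
time: 14.15
ee_pos: [0.5978, -0.0096, 0.2344]
ee_rot: [-179.6, -0.2, 8.5]
ft_force: [0.7, 0.3, -2.5]
finger_gap: 0.503
```

carry_out --pt "0 0 0 0.001 0 0 1" --pt "0 0 0 0.002 0 0 1" --pt "0 0 0 0.003 0 0 1" --pt "0 0 0 0.004 0 0 1" --pt "0 0 0 0.004 0 0 1" --pt "0 0 0 0.004 0 0 1" --pt "0 0 0 0.004 0 0 1" --pt "0 0 0 0.004 0 0 1"

```text
time: 15.15
ee_pos: [0.6017, -0.0096, 0.2343]
ee_rot: [-179.6, -0.2, 8.5]
ft_force: [-2.5, 0.3, -3.5]
finger_gap: 0.501
```

```bash
python3 - <<'E'
from h import *
f=[]
for i in range(8):
    c=cam('scene'); s=manip.state(); f.append(np.r_[s['ft_force'],s['wrist_torque']])
print(np.mean(f,0).round(2)); print(s['ee_pos'].round(4),s['ee_rot'].round(2))
save(c,'s8.png',(160,180,310,350),3.5)
E
```

```text
[-1.98  0.84 -3.92  0.28  0.85 -0.05]
[ 0.6018 -0.0096  0.2343] [-179.61   -0.18    8.48]
```

View pics/s8.png

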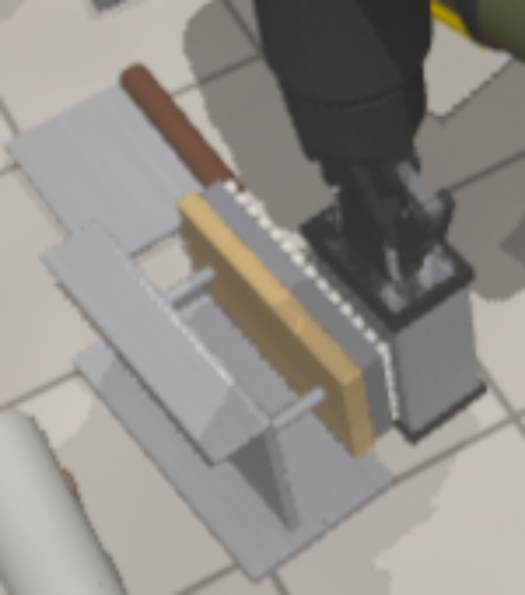

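The fine face touches flat but presses only about 3–4 mm (2 N). I'll push about 5 mm more before the stroke.

carry_out --pt "0 0 0 0.001 0 0 1" --pt "0 0 0 0.002 0 0 1" --pt "0 0 0 0.003 0 0 1" --pt "0 0 0 0.004 0.0005 0 1" --pt "0 0 0 0.005 0.0007 0 1" --pt "0 0 0 0.005 0.0007 0 1" --pt "0 0 0 0.005 0.0007 0 1" --pt "0 0 0 0.005 0.0007 0 1"

```text
time: 16.55
ee_pos: [0.6067, -0.0091, 0.2344]
ee_rot: [-179.6, -0.2, 8.5]
ft_force: [-3.0, -1.9, -2.3]
finger_gap: 0.506
```

```bash
python3 - <<'E'
from h import *
f=[]
for i in range(6):
    c=cam('scene'); s=manip.state(); f.append(np.r_[s['ft_force'],s['wrist_torque']])
print(np.mean(f,0).round(2)); print(s['ee_pos'].round(4),s['ee_rot'].round(2))
E
```

```text
[-2.98 -1.96 -2.46 -0.64  1.28 -0.15]
[ 0.6067 -0.0091  0.2344] [-179.63   -0.18    8.47]
```

carry_out --pt "0 0 0 0.0009 -0.006 0 1" --pt "0 0 0 0.0018 -0.012 0 1" --pt "0 0 0 0.0027 -0.018 0 1" --pt "0 0 0 0.0036 -0.024 0 1" --pt "0 0 0 0.0045 -0.03 0 1" --pt "0 0 0 0.0054 -0.036 0 1" --pt "0 0 0 0.0063 -0.042 0 1" --pt "0 0 0 0.0072 -0.048 0 1"

```text
time: 17.85
ee_pos: [0.614, -0.0575, 0.2344]
ee_rot: [-179.6, -0.2, 8.5]
ft_force: [-3.9, 1.5, -2.9]
finger_gap: 0.5
```

carry_out --pt "0 0 0 0.0009 -0.006 0 1" --pt "0 0 0 0.0018 -0.012 0 1" --pt "0 0 0 0.0027 -0.018 0 1" --pt "0 0 0 0.0036 -0.024 0 1" --pt "0 0 0 0.0045 -0.03 0 1" --pt "0 0 0 0.0054 -0.036 0 1" --pt "0 0 0 0.0063 -0.042 0 1" --pt "0 0 0 0.0072 -0.048 0 1"

```text
time: 18.85
ee_pos: [0.6212, -0.1059, 0.2343]
ee_rot: [-179.6, -0.2, 8.5]
ft_force: [-3.5, 2.4, -3.2]
finger_gap: 0.502
```

```bash
python3 - <<'E'
from h import *
f=[]
for i in range(6):
    c=cam('scene'); s=manip.state(); f.append(np.r_[s['ft_force'],s['wrist_torque']])
print(np.mean(f,0).round(2)); print(s['ee_pos'].round(4),s['ee_rot'].round(2))
E
```

```text
[-3.27 -2.02 -3.59 -0.71  1.24 -0.12]
[ 0.6211 -0.1062  0.2345] [-1.797e+02 -1.600e-01  8.440e+00]
```

carry_out --pt "0 0 0 -0.008 -0.0012 0 1" --pt "0 0 0 -0.02 -0.003 0 1" --pt "0 0 0 -0.04 -0.006 0.005 1" --pt "0 0 0 -0.06 -0.009 0.02 1" --pt "0 0 0 -0.065 0.0 0.045 1" --pt "0 0 0 -0.07 0.03 0.06 1" --pt "0 0 0 -0.08 0.07 0.065 1" --pt "0 0 0 -0.09 0.115 0.065 1"

```text
time: 20.15
ee_pos: [0.5306, 0.0098, 0.3009]
ee_rot: [-179.7, -0.4, 8.4]
ft_force: [0.5, 1.0, -2.3]
finger_gap: 0.503
```

carry_out --pt "0 0 0 -0.006 0.045 0 1" --pt "0 0 0 -0.012 0.09 0 1" --pt "0 0 0 -0.018 0.135 0 1" --pt "0 0 0 -0.024 0.18 0 1" --pt "0 0 0 -0.03 0.225 0 1" --pt "0 0 0 -0.036 0.265 0 1" --pt "0 0 0 -0.042 0.295 0 1" --pt "0 0 0 -0.045 0.306 0 1"

```text
time: 21.15
ee_pos: [0.4848, 0.3173, 0.3013]
ee_rot: [-179.6, -0.4, 8.5]
ft_force: [1.3, -0.5, -3.4]
finger_gap: 0.506
```

```bash
python3 - <<'E'
from h import *
s=manip.state(); print(s['ee_pos'].round(4),s['ee_rot'].round(2),s['ft_force'])
c=cam('scene'); save(c,'s9.png',(310,230,490,440),2.8)
E
```

```text
[0.4848 0.3173 0.3013] [-179.57   -0.45    8.54] [ 1.26889522 -0.51920888 -3.42876317]
```

View pics/s9.png

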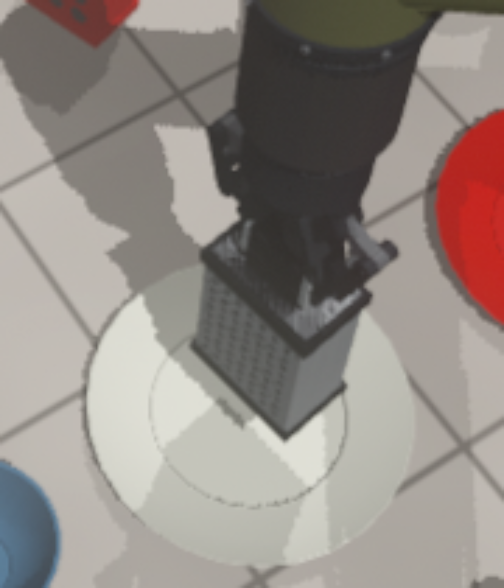

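The grater hangs upright over the plate's centre. Lowering it now.

carry_out --pt "0 0 0 0.001 -0.002 -0.012 1" --pt "0 0 0 0.001 -0.002 -0.027 1" --pt "0 0 0 0.001 -0.002 -0.04 1" --pt "0 0 0 0.001 -0.002 -0.05 1" --pt "0 0 0 0.001 -0.002 -0.058 1" --pt "0 0 0 0.001 -0.002 -0.063 1" --pt "0 0 0 0.001 -0.002 -0.067 1" --pt "0 0 0 0.001 -0.002 -0.07 1"

```text
time: 22.2
ee_pos: [0.4858, 0.3158, 0.2312]
ee_rot: [-179.6, -0.5, 8.5]
ft_force: [1.1, 0.7, -3.1]
finger_gap: 0.503
```

carry_out --pt "0 0 0 0 0 -0.001 1" --pt "0 0 0 0 0 -0.002 1" --pt "0 0 0 0 0 -0.003 1" --pt "0 0 0 0 0 -0.004 1" --pt "0 0 0 0 0 -0.004 1" --pt "0 0 0 0 0 -0.004 1" --pt "0 0 0 0 0 -0.004 1" --pt "0 0 0 0 0 -0.004 1"

```text
time: 23.2
ee_pos: [0.4858, 0.3157, 0.2272]
ee_rot: [-179.6, -0.5, 8.5]
ft_force: [-0.5, 0.4, -3.1]
finger_gap: 0.504
```

Not touching yet. I'll go on slowly.

carry_out --pt "0 0 0 0 0 -0.0005 1" --pt "0 0 0 0 0 -0.001 1" --pt "0 0 0 0 0 -0.0015 1" --pt "0 0 0 0 0 -0.002 1" --pt "0 0 0 0 0 -0.0025 1" --pt "0 0 0 0 0 -0.003 1" --pt "0 0 0 0 0 -0.003 1" --pt "0 0 0 0 0 -0.003 1"

```text
time: 24.2
ee_pos: [0.4858, 0.3158, 0.2243]
ee_rot: [-179.6, -0.5, 8.5]
ft_force: [-0.1, -0.0, -2.7]
finger_gap: 0.502
```

carry_out --pt "0 0 0 0 0 -0.0005 1" --pt "0 0 0 0 0 -0.001 1" --pt "0 0 0 0 0 -0.0015 1" --pt "0 0 0 0 0 -0.002 1" --pt "0 0 0 0 0 -0.002 1" --pt "0 0 0 0 0 -0.002 1" --pt "0 0 0 0 0 -0.002 1" --pt "0 0 0 0 0 -0.002 1"

```text
time: 25.2
ee_pos: [0.4858, 0.3157, 0.2222]
ee_rot: [-179.6, -0.5, 8.5]
ft_force: [-0.2, 0.8, -2.9]
finger_gap: 0.501
```

carry_out --pt "0 0 0 0 0 -0.0005 1" --pt "0 0 0 0 0 -0.001 1" --pt "0 0 0 0 0 -0.0015 1" --pt "0 0 0 0 0 -0.002 1" --pt "0 0 0 0 0 -0.002 1" --pt "0 0 0 0 0 -0.002 1" --pt "0 0 0 0 0 -0.002 1" --pt "0 0 0 0 0 -0.002 1"

```text
time: 26.2
ee_pos: [0.486, 0.3158, 0.2209]
ee_rot: [-179.5, -0.5, 8.5]
ft_force: [-1.2, 0.4, 4.7]
finger_gap: 0.506
```

Contact: Fz went from -2.9 to +4.7 N. I'll open the fingers, then rise.

carry_out --pt "0 0 0 0 0 0.0005 0.9" --pt "0 0 0 0 0 0.0005 0.6" --pt "0 0 0 0 0 0.0005 0.4" --pt "0 0 0 0 0 0.0005 0.2" --pt "0 0 0 0 0 0.0005 0" --pt "0 0 0 0 0 0.0005 0" --pt "0 0 0 0 0 0.0005 0" --pt "0 0 0 0 0 0.0005 0" --squeeze 20

```text
time: 27.2
ee_pos: [0.486, 0.3158, 0.2214]
ee_rot: [-179.5, -0.5, 8.5]
ft_force: [0.2, -0.5, -1.0]
finger_gap: 1.001
```

carry_out --pt "0 0 0 0 0 0.005 0" --pt "0 0 0 0 0 0.015 0" --pt "0 0 0 0 0 0.03 0" --pt "0 0 0 0 0 0.05 0" --pt "0 0 0 0 0 0.07 0" --pt "0 0 0 0 0 0.09 0" --pt "0 0 0 0 0 0.1 0" --pt "0 0 0 0 0 0.1 0"

```text
time: 28.2
ee_pos: [0.4861, 0.316, 0.3225]
ee_rot: [-179.5, -0.6, 8.5]
ft_force: [-1.1, 0.4, 0.1]
finger_gap: 0.996
```

```bash
python3 - <<'E'
from h import *
s=manip.state(); print(s['ee_pos'].round(4),s['finger_gap'],s['ft_force'])
c=cam('scene'); save(c,'s10.png',None,1.2)
print('pred handle top',proj(c,(.486,.315,.190))*1.2)
E
```

```text
[0.4861 0.316  0.3225] 0.9961829450411203 [-1.05421313  0.42856967  0.1199938 ]
pred handle top [489.2518515  403.43458446]
```

The picture limit is reached, so I'll check the result by number against the starting image.

```bash
python3 - <<'E'
from h import *
import pickle
d=pickle.load(open('d0.pkl','rb')); c=cam('scene'); im=c[0]
u,v=proj(c,(.486,.315,.190)).astype(int); print('handle top px',u,v)
g=im.max(2)
# dark handle top: black pixels near, and white plate hull centre
m=np.zeros(g.shape,'uint8'); m[v-22:v+30,u-25:u+25]=(g<40)[v-22:v+30,u-25:u+25]
n,l,st,ce=cv2.connectedComponentsWithStats(m)
for i in range(1,n):
    if st[i,4]>30: print('dark',st[i],ce[i].round(1))
hsv=cv2.cvtColor(im,cv2.COLOR_RGB2HSV); w=((hsv[...,1]<30)&(hsv[...,2]>190)).astype('uint8')
cs,_=cv2.findContours(w,cv2.RETR_EXTERNAL,cv2.CHAIN_APPROX_NONE)
k=max(cs,key=cv2.contourArea); print('plate bbox now',cv2.boundingRect(cv2.convexHull(k)))
print('pred underside corners',[proj(c,(.486+.028*a*.989-.045*b*.148*1, .315+.028*a*.148+.045*b*.989,.006)).round(0).tolist() for a,b in((1,1),(1,-1),(-1,1))])
for nm,(x0,y0,x1,y1) in dict(pastry=(178,145,252,185),scraper=(160,195,230,245),brush=(170,230,278,345)).items():
    a,b=d['scene'][0][y0:y1,x0:x1],im[y0:y1,x0:x1]
    ga,gb=[cv2.cvtColor(q,cv2.COLOR_RGB2GRAY).astype(np.float32) for q in(a,b)]
    print(nm,np.abs(ga-gb).mean().round(2),(np.abs(ga-gb)>25).mean().round(3),cv2.phaseCorrelate(ga,gb))
print(manip.state()['time'])
E
```

```text
handle top px 407 336
plate bbox now (241, 302, 101, 92)
pred underside corners [[405.0, 402.0], [374.0, 370.0], [424.0, 385.0]]
pastry 22.7 0.127 ((1.4978189033032265, 0.38307629942761423), 0.22063296667734783)
scraper 10.34 0.001 ((-0.007467694048543194, 0.04249200483804216), 1.003487381140391)
brush 10.67 0.037 ((0.007122076592402493, -0.002354092582429246), 0.9656439193972834)
28.3
```

carry_out --pt "0 0 0 0 0 0.02 0" --pt "0 0 0 -0.01 0.02 0.02 0" --pt "0 0 0 -0.03 0.05 0.02 0" --pt "0 0 0 -0.06 0.09 0.02 0" --pt "0 0 0 -0.1 0.13 0.02 0" --pt "0 0 0 -0.14 0.17 0.02 0" --pt "0 0 0 -0.18 0.2 0.02 0" --pt "0 0 0 -0.2 0.21 0.02 0"

```text
time: 29.3
ee_pos: [0.2825, 0.5278, 0.3384]
ee_rot: [-179.7, -0.4, 8.7]
ft_force: [0.3, -1.1, 0.1]
finger_gap: 1.001
```

```bash
python3 - <<'E'
from h import *
import pickle
d=pickle.load(open('d0.pkl','rb'))
for n in('scene','top'):
    c=cam(n); im=c[0]
    u,v=proj(c,(.486,.315,.190)).astype(int)
    g=im.max(2); print(n,'med brightness',np.median(g),np.median(d[n][0].max(2)),'handle px',u,v)
    # things changed vs start around the plate
    df=np.abs(im.astype(int)-d[n][0].astype(int)).max(2)
    m=np.zeros(g.shape,'uint8'); q=(slice(v-70,v+90),slice(u-60,u+60)); m[q]=(g[q]<65)
    k,l,st,ce=cv2.connectedComponentsWithStats(m)
    for i in range(1,k):
        if st[i,4]>60: print(' dark',st[i],ce[i].round(1))
    print(' pred handle corners',[proj(c,(.486+.015*a*.989-.022*b*.148,.315+.015*a*.148+.022*b*.989,.190)).round(0).tolist() for a,b in((1,1),(1,-1),(-1,-1),(-1,1))])
    P=[proj(c,(.486+.028*a*.989-.045*b*.148,.315+.028*a*.148+.045*b*.989,z)) for z in(.006,.146) for a in(1,-1) for b in(1,-1)]
    print(' pred grater bbox',np.min(P,0).round(0),np.max(P,0).round(0))
    hsv=cv2.cvtColor(im,cv2.COLOR_RGB2HSV)
    def wood(I,box):
        h=cv2.cvtColor(I,cv2.COLOR_RGB2HSV)[box[1]:box[3],box[0]:box[2]]
        mm=(h[...,1]>80)&(h[...,0]<25); ys,xs=np.nonzero(mm); return mm.sum(),xs.mean().round(1),ys.mean().round(1)
    for nm,box in (dict(pastry=(178,140,255,185),scraper=(185,190,235,245),brush=(205,228,278,310)) if n=='scene' else dict(pastry=(462,160,495,250),scraper=(375,115,445,172),brush=(268,130,365,155))).items():
        print(' ',nm,wood(d[n][0],box),wood(im,box))
s=manip.state();print(s['ee_pos'],s['time'])
E
```

```text
scene med brightness 164.0 161.0 handle px 407 336
 pred handle corners [[410.0, 349.0], [393.0, 333.0], [405.0, 323.0], [422.0, 340.0]]
 pred grater bbox [374. 322.] [433. 402.]
  pastry (np.int64(194), np.float64(56.6), np.float64(16.4)) (np.int64(192), np.float64(56.6), np.float64(16.4))
  scraper (np.int64(383), np.float64(26.4), np.float64(30.9)) (np.int64(370), np.float64(26.3), np.float64(30.5))
  brush (np.int64(915), np.float64(35.3), np.float64(40.4)) (np.int64(787), np.float64(36.1), np.float64(40.4))
top med brightness 139.0 138.0 handle px 144 207
 dark [151 137  23   8  68] [160.  140.3]
 dark [ 126  197   58   38 1333] [156.2 216.2]
 pred handle corners [[133.0, 202.0], [154.0, 199.0], [155.0, 213.0], [134.0, 216.0]]
 pred grater bbox [128. 195.] [185. 232.]
  pastry (np.int64(284), np.float64(13.7), np.float64(64.7)) (np.int64(284), np.float64(13.7), np.float64(64.7))
  scraper (np.int64(521), np.float64(34.2), np.float64(48.6)) (np.int64(522), np.float64(34.1), np.float64(48.6))
  brush (np.int64(517), np.float64(49.7), np.float64(11.0)) (np.int64(517), np.float64(49.8), np.float64(11.0))
[0.28286084 0.52743779 0.33882056] 29.4
```

```bash
python3 - <<'E'
from h import *
c=cam('scene'); im=c[0]
for p in [(407,336),(407,345),(398,365),(385,355),(418,375),(405,400),(370,400)]: print(p,im[p[1],p[0]])
h=cv2.cvtColor(im,cv2.COLOR_RGB2HSV)
g=((h[...,0]>22)&(h[...,0]<45)&(h[...,1]>70)).astype('uint8'); k,l,st,ce=cv2.connectedComponentsWithStats(g)
print(st[np.argsort(-st[:,4])[1:4]])
E
```

```text
(407, 336) [73 71 69]
(407, 345) [70 68 66]
(398, 365) [89 89 87]
(385, 355) [95 94 92]
(418, 375) [114 116 115]
(405, 400) [73 72 69]
(370, 400) [184 183 174]
[[  460     0   180   184 11582]
 [  277   121    45    73  2263]
 [  504     0    43    35   523]]
```

The scene pixels agree: handle dark at (407,336), steel faces below it, bottom rim at (405,400) as predicted. Handing in.

```bash
python3 -c "
from workcell import manip
print(manip.hand_in())"
```

```text
the job is handed in; nothing more can be done
None
```

I brushed the coarse face and then, after a half turn, the fine face along the brush from left to right. I then set the grater upright on the white plate, let go and handed the job in at about 29.5 s; no verdict was reported.

**Strokes:** each ran from about 45 mm left to 50 mm right of the brush's middle. The press force stayed at about 3–4 N throughout, which means the head was about 8 mm in. The fine face first pressed only 3–4 mm, so I pushed it 5 mm further before drawing.

**Last checks:**
- **Grater:** in the top view its outline lies within about 3 px (6 mm) of where an upright grater centred on the plate should appear. The scene view's pixels agree with that. The gripper is open and well clear.
- **Bystanders and brush:** the pastry brush, the scraper and the brush head's wooden back are at their starting positions in the top view, within 0.1 px.

**Checks that failed or disagreed:**
- I ran out of picture views, so I never saw the final placement and checked it by numbers only.
- My first dark-pixel check for the handle in the scene view found nothing. The threshold was too low for the sunlit handle, and direct pixel values then confirmed it.
- An earlier comparison showed changed pixels around the pastry brush. The repeat with the arm moved away did not.
- In the scene view I counted fewer wood pixels on the brush than at the start (787 against 915), while the top-view count was unchanged. I put that down to shadow but did not check it.

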